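# Fetch the jar from behind the tin

### The arm

A 6-joint arm with a two-finger parallel gripper is mounted at the origin on the work surface. World frame = base frame: x ahead of the robot, y to its left, z up, the work surface at z = 0. Lengths are in m, angles in rad, forces in N, time in s.
With the tool pointing down it reaches from about 0.35 to 0.975 m from the base axis. Payload 7.1 kg.
Tool frame: the origin (TCP) lies midway between the tips of the shut fingers; the grasp point (between the pads) lies 19 mm behind it; z points along the fingers, y is the direction in which the jaws open and shut (so a half turn about z gives the same grasp; the last joint's range is limited). The gripper opens to 88 mm and grips with 3 to 60 N. Pads are 20 mm wide; open, the fingers measure 115 mm over their backs; the gripper's body (75 mm by 178 mm) begins 61 mm behind the grasp point.
Start: joints at [-1.295, 0.423, 1.63, -0, 1.089, -0.019], TCP at [0.182, -0.598, 0.223] pointing down, gripper open.
Joint ranges: [-3, 3], [-0.9, 2.11], [0.09, 2.58], [-1.31, 4.45], [0.11, 2.69], [-2.54, 2.54]. Speed limits (rad/s): [2.39, 2.39, 3.01, 3.14, 3.14, 3.14].

### API

Orientations are given as a rotation vector (axis times angle).
In Python, from workcell import state, imaging, ticket gives the robot as it stands.
- The arm moves only by the tool step_arm, never from a script. Its argument "steps" is text: rows parted by semicolons, each of 5 numbers parted by spaces: the finger opening in mm, from 0 to 87.8, then the shift along the tool's x, y, z in mm, then the turn about the tool's z in rad. In form: hand x y z yaw; .... A call has exactly 5 rows; each row is the pose to reach, as a shift and turn from the pose commanded when the call began, along the tool's axes at that moment; what a row does not reach only later rows make up. A row lasts 1/8 s, in which the tool goes at most 62.5 mm and 10.7 degrees, less where a joint would pass 70% of its speed; a pose out of reach is approached as far as the arm can. A call with a gripper value outside its range is refused whole. The fingers move at their own pace and stop on an object; the grip force is fixed at half the most. Time passes only in rows, so rows that repeat a pose let the fingers close, or fill a call up. It gives the time, the measured TCP pose, the force and the opening at its end, in the units of the state.
- state(): the state, without advancing time (a new reading comes with each control period).
- imaging.camera(name): name is "scene" or "side" or "wrist"; returns a dict with "pixels" (400x640x3 uint8, red, green, blue), "vfov" (degrees; the focal length in pixels is half the picture's height over the tangent of half this angle, whatever the lens; pixels are square), "cx", "cy" (the principal point, pixels), "camera_from_world" (4x4, takes a point from world to camera coordinates); the wrist camera has in their place "mount" (4x4, takes a point from camera to tool coordinates, whose origin is the TCP and whose axes are the flange's). Camera axes: x right, y down, z forward; pixel columns grow to the right and rows downward; lengths in m; the calibration is good to about 2 mm. A picture is of the moment at which its call begins: read the wrist's pose just before it. There is no depth.
- ticket.job_done(): hands the job in, once; it reports no verdict.
The state is a dict: "time": time; "joint_positions": joint angles; "joint_velocities": joint speeds; "effort": joint torques, N m; "tool_pos": TCP position; "tool_rot": TCP orientation; "wrist_force": force on the tool from outside, world axes, zero at the start; "ft_torque": the same for the moment, N m; "width": finger opening in m.
Only numpy, scipy, OpenCV 4.12 (cv2) and the standard library are available. Lean on these libraries where they do the work, as an engineer would, in place of code of your own. Each camera call takes 0.05 s, during which the arm holds its last target.

### The job

Two plywood bays hold supplies, each with a tall tin in front; the small lidded jar stands behind one of the tins. Take that tin right out of its bay and set it down on the table, stand the jar in the empty white square tray, then put the tin back where it stood in its bay. Do not tip the tin or the jar over.

Things in the scene. Friction and masses are not known exactly. Their poses are not given: they have to be found in the camera images.
- tin: The tall plain round steel tin with a cream paper band that stands in front of the jar (nearer the bay's open side): diameter 56, height 120, 0.25 to 0.5 kg. Origin: centre of its underside, z up. It starts on the bay's floor, about 24 mm on the open side of the bay's centre. The jar is only a few mm from it. A tin just like it stands in the other bay and is not part of the job.
- jar: Small round lidded jar, glass with a white cap, behind the tin: diameter 42 (cap 41), height 46, about 0.12 kg. Origin: centre of its underside, z up. It starts on the bay's floor, about 32 mm on the back-wall side of the bay's centre.
- tray: Empty white square tray fixed on the table between the two bays: 108 x 108 outside, 100 x 100 inside, walls 4 thick, rim 14 above the table, floor 4 thick. Origin: centre of its underside; x and y run along its sides. The table straight ahead of the robot is bare as far as this tray, 100 mm to either side of the middle line: room to set the tin down there, for instance 420 mm ahead of the base axis.
- bay: Plywood bay fixed on the table, holding the tin and the jar: 130 deep (x) x 140 wide (y), floor 6 thick, walls 6 thick and 45 high above the table, one along each side and one at the back (+x); open at the front (-x, towards the robot) and above; 128 wide inside. Origin: centre of its underside. The other bay is the same, with a tin and a roll of tape, on the other side of the tray.
Things that resemble listed ones, but are neither listed nor needed, are in the scene too. Of the things like the jar, leave any that is orange or turquoise; of the rest the larger one is meant.

How it is judged:
By the outcome, as a careful person would: the job done as asked, in the order asked, and still so for the second after the job is handed in, with the robot touching nothing.
It also fails if it takes over 67 s, if anything falls off the work surface, if the arm or the gripper's body presses on something with over 40 N, if the wrist force passes 120 N, or if a joint passes its speed limit or range.

## Working session

There is one attempt and no reset: what is moved stays moved. The work goes in short steps, Python scripts to look and compute and a tool call to move; the robot and the scene stay as the last step left them, time stands still between calls to the robot, and variables do not carry over. Pictures are saved under pics/ and viewed, and the job is handed in when it is done.

Besides the shell and the picture viewer there is one more tool, called after "Request:" as name(argument=value, ...), one argument or row to a line, values as JSON. step_arm: Moves the arm, as the interface text tells. Its arguments: {"type":"object","properties":{"steps":{"type":"string"}},"required":["steps"]}

```bash
mkdir -p pics; cat > h.py <<'E'
from workcell import state, imaging, ticket
import numpy as np, cv2
from scipy.spatial.transform import Rotation as R
def grab(name,fn):
    s=state(); c=imaging.camera(name); cv2.imwrite('pics/'+fn,c['pixels'][:,:,::-1])
    if 'mount' in c:
        T=np.eye(4);T[:3,:3]=R.from_rotvec(s['tool_rot']).as_matrix();T[:3,3]=s['tool_pos']
        c['wc']=T@c['mount']
    else: c['wc']=np.linalg.inv(c['camera_from_world'])
    c['f']=200/np.tan(np.radians(c['vfov']/2)); c.pop('s',None)
    np.save('pics/'+fn[:-4]+'.npy',{k:c[k] for k in c if k!='pixels'},allow_pickle=True)
    return c
def load(fn):return np.load('pics/'+fn[:-4]+'.npy',allow_pickle=True).item()
def ray(c,u,v):
    d=c['wc'][:3,:3]@np.array([(u-c['cx'])/c['f'],(v-c['cy'])/c['f'],1]);return c['wc'][:3,3],d
def onz(c,u,v,z):
    o,d=ray(c,u,v);return o+d*(z-o[2])/d[2]
def proj(c,p):
    q=np.linalg.inv(c['wc'])@np.r_[p,1];return c['cx']+c['f']*q[0]/q[2],c['cy']+c['f']*q[1]/q[2]
E
python3 - <<'E'
from h import *
for n in('scene','side','wrist'):
    c=grab(n,n+'0.png');print(n,c['vfov'],c['cx'],c['cy'],c['wc'].round(3).tolist(),[k for k in c])
print(state())
E
```

```text
scene 46.43936937645504 311.9448916705721 200.52036115693363 [[-0.758, 0.385, -0.526, 1.068], [0.652, 0.439, -0.619, 0.529], [-0.008, -0.812, -0.584, 0.546], [0.0, 0.0, 0.0, 1.0]] ['pixels', 'vfov', 'cx', 'cy', 'camera_from_world', 'wc', 'f']
side 44.97561577212237 326.1429346186204 206.68963833236725 [[0.901, -0.315, 0.297, 0.292], [-0.433, -0.658, 0.615, -0.672], [0.002, -0.683, -0.73, 0.828], [0.0, 0.0, 0.0, 1.0]] ['pixels', 'vfov', 'cx', 'cy', 'camera_from_world', 'wc', 'f']
wrist 62.274874315943904 318.7813867033082 201.99633355447253 [[0.29, -0.926, -0.241, 0.247], [-0.957, -0.281, -0.073, -0.579], [0.0, 0.252, -0.968, 0.383], [0.0, 0.0, 0.0, 1.0]] ['pixels', 'vfov', 'cx', 'cy', 'mount', 'wc', 'f']
{'time': 0.15, 'joint_positions': array([-1.29498387e+00,  4.23692422e-01,  1.63049139e+00, -2.25018329e-05,
        1.08859366e+00, -1.90009251e-02]), 'joint_velocities': array([ 0.00081122, -0.00222446, -0.0023327 , -0.00056605, -0.00220281,
        0.00069354]), 'effort': array([ 4.27951272e-04, -5.44981456e+01, -2.73919541e+01,  6.43762015e-02,
        2.04876624e-02, -7.37838241e-05]), 'tool_pos': array([ 0.18150334, -0.59762123,  0.22207239]), 'tool_rot': array([-3.10636077e+00, -4.61260546e-01,  2.69269858e-04]), 'wrist_force': array([-0.03587241, -0.4264279 , -0.42576703]), 'ft_torque': array([-0.02414646,  0.02390669, -0.05432657]), 'width': 0.0876297969421937}
```

View pics/scene0.png

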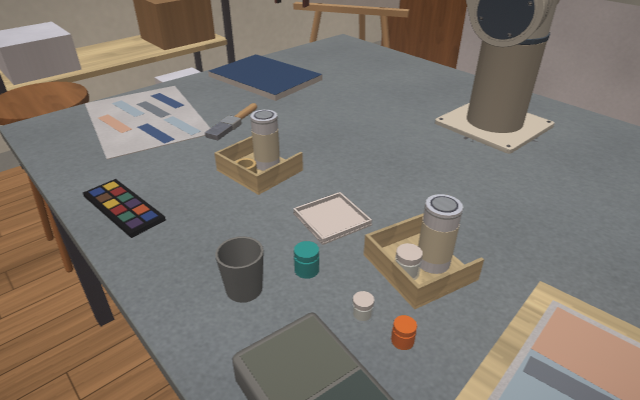

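View pics/side0.png

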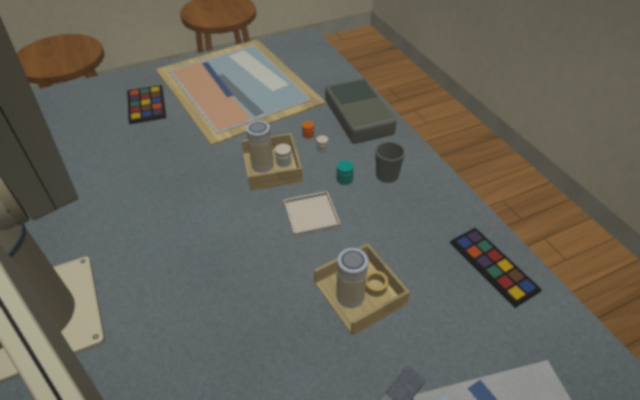

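View pics/wrist0.png

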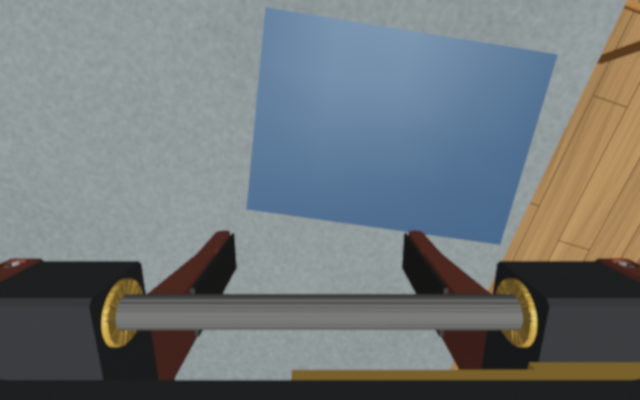

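The jar-like things in the scene view are: white in the bay (409,257), small white on the table (363,304), teal (306,260) and orange (404,331). The white one in the bay fits: it is larger, stands behind a tin, and is not orange or turquoise. The other bay holds the tape roll at (245,163). I'll confirm this in an enlarged crop.

```bash
python3 - <<'E'
import cv2
a=cv2.imread('pics/scene0.png')[180:360,280:500];b=cv2.imread('pics/side0.png')[100:240,220:360]
cv2.imwrite('pics/c1.png',cv2.resize(a,None,fx=3.3,fy=3.3,interpolation=2))
cv2.imwrite('pics/c2.png',cv2.resize(b,None,fx=4,fy=4,interpolation=2))
E
```

```text
(no output)
```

View pics/c1.png

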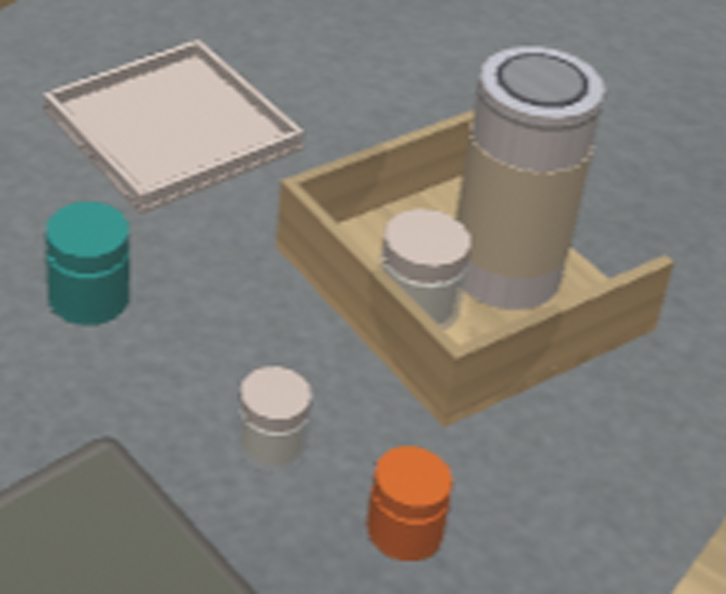

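View pics/c2.png

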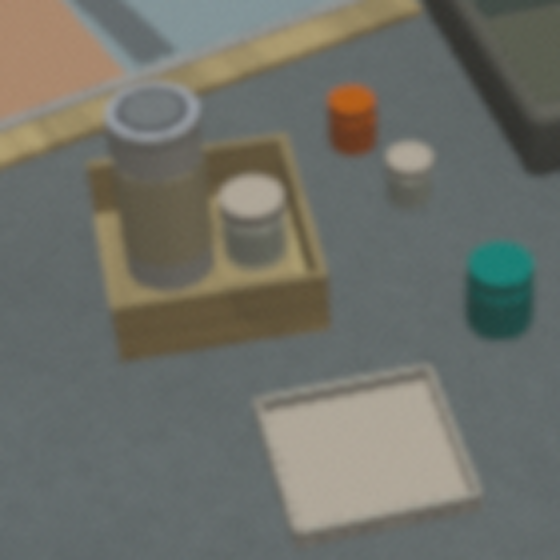

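```bash
python3 - <<'E'
from h import *
s=load('scene0.png');d=load('side0.png')
A=lambda x,y,z:onz(s,280+x/3.3-.35,180+y/3.3-.35,z)[:2].round(4)
B=lambda x,y,z:onz(d,220+x/4-.4,100+y/4-.4,z)[:2].round(4)
print('tin',A(541,84,.126),B(153,116,.126))
print('jar',A(427,236,.052),B(252,197,.052))
print('tray',[A(*p,.014) for p in((45,100),(198,41),(302,133),(140,200))],[B(*p,.014) for p in((256,402),(431,368),(480,492),(296,532))])
print('bay',[A(*p,.045) for p in((287,183),(458,354),(670,262))],[B(*p,.045) for p in((325,275),(287,138),(92,164),(115,305))])
E
```

```text
tin [0.5475 0.2249] [0.5425 0.2148]
jar [0.5973 0.2099] [0.5961 0.2055]
tray [array([ 0.6355, -0.0347]), array([ 0.5282, -0.0199]), array([0.5468, 0.0841]), array([0.653 , 0.0673])] [array([0.5433, 0.0761]), array([0.6477, 0.0572]), array([ 0.6298, -0.0428]), array([ 0.5256, -0.0252])]
bay [array([0.6126, 0.1332]), array([0.6408, 0.2647]), array([0.5185, 0.2927])] [array([0.6111, 0.1277]), array([0.6414, 0.2582]), array([0.5193, 0.2874]), array([0.4889, 0.1571])]
```

The crop confirms it: the white-capped glass jar in the bay at scene (409,252) is larger than the loose white one. Next I move above that bay for a wrist view.

```bash
cat >> h.py <<'E'
def go(x,y,z,xang):
    "shift in tool mm and yaw to reach world TCP x y z with tool x axis at xang degrees"
    s=state();M=R.from_rotvec(s['tool_rot']).as_matrix()
    d=M.T@(np.array([x,y,z])-s['tool_pos'])*1000
    a=np.degrees(np.arctan2(M[1,0],M[0,0]));w=(xang-a+180)%360-180
    print('t',round(s['time'],2),'pos',s['tool_pos'].round(4),'xang',a.round(2),'tilt',M[:,2].round(4),'w',s['width'].round(4),'F',s['wrist_force'].round(1),'\n ->',d.round(1),'yaw',round(-np.radians(w),4))
E
python3 -c "
from h import *
go(.53,.21,.26,-12)"
```

```text
Traceback (most recent call last):
  File "h.py", line 25, in go
    print('t',round(s['time'],2),'pos',s['tool_pos'].round(4),'xang',a.round(2),'tilt',M[:,2].round(4),'w',s['width'].round(4),'F',s['wrist_force'].round(1),'\n ->',d.round(1),'yaw',round(-np.radians(w),4))
                                                                                                           ^^^^^^^^^^^^^^^^
AttributeError: 'float' object has no attribute 'round'
```

```bash
sed -i "s/s\['width'\].round(4)/round(s['width'],4)/" h.py
python3 -c "
from h import *
go(.53,.21,.26,-12)"
```

```text
t 0.15 pos [ 0.1815 -0.5976  0.2221] xang 16.89 tilt [-3.0e-04  1.1e-03 -1.0e+00] w 0.0876 F [-0.  -0.4 -0.4] 
 -> [ 568.1 -671.6  -37.1] yaw 0.5043
```

Request:
step_arm(
  steps="87 568 -672 -37 0.504; 87 568 -672 -37 0.504; 87 568 -672 -37 0.504; 87 568 -672 -37 0.504; 87 568 -672 -37 0.504",
)

```text
time: 0.78
tool_pos: [0.3056, -0.3095, 0.2359]
tool_rot: [3.124, -0.329, 0.0]
wrist_force: [0.6, -0.2, 0.1]
width: 0.087
```

```bash
python3 -c "
from h import *
go(.53,.21,.26,-12)"
```

```text
t 0.78 pos [ 0.3056 -0.3095  0.2359] xang -12.02 tilt [ 3.e-04 -1.e-04 -1.e+00] w 0.087 F [ 0.6 -0.2  0.1] 
 -> [ 111.3 -554.8  -24.1] yaw -0.0004
```

Request:
step_arm(
  steps="87 111 -555 -24 0; 87 111 -555 -24 0; 87 111 -555 -24 0; 87 111 -555 -24 0; 87 111 -555 -24 0",
)

```text
time: 1.4
tool_pos: [0.4291, -0.0225, 0.2493]
tool_rot: [3.124, -0.328, 0.001]
wrist_force: [0.7, -1.4, -0.1]
width: 0.087
```

```bash
python3 -c "
from h import *
go(.53,.21,.26,-12)"
```

```text
t 1.4 pos [ 0.4291 -0.0225  0.2493] xang -11.98 tilt [ 7.e-04 -2.e-04 -1.e+00] w 0.087 F [ 0.7 -1.4 -0.1] 
 -> [  50.4 -248.4  -10.6] yaw 0.0004
```

Request:
step_arm(
  steps="87 50 -248 -11 0; 87 50 -248 -11 0; 87 50 -248 -11 0; 87 50 -248 -11 0; 87 50 -248 -11 0",
)

```text
time: 2.02
tool_pos: [0.5301, 0.2112, 0.2598]
tool_rot: [-3.124, 0.322, -0.001]
wrist_force: [-0.3, -0.1, 0.8]
width: 0.0868
```

```bash
python3 -c "
from h import *
go(.53,.21,.26,-12)
c=grab('wrist','w1.png')"
```

```text
t 2.02 pos [0.5301 0.2112 0.2598] xang -11.77 tilt [ 7.e-04  7.e-04 -1.e+00] w 0.0868 F [-0.3 -0.1  0.8] 
 -> [ 0.1  1.2 -0.2] yaw 0.0041
```

View pics/w1.png

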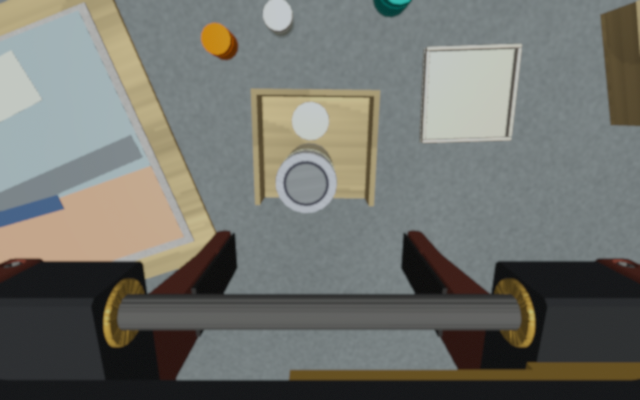

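The wrist view shows the bay squarely: tin top near (306,182), jar cap (310,121), tray (471,93). Now an enlarged crop to measure from.

```bash
python3 - <<'E'
from h import *
a=cv2.imread('pics/w1.png');cv2.imwrite('pics/c3.png',cv2.resize(a[30:230,230:530],None,fx=2.6,fy=2.6,interpolation=2))
c=load('w1.png')
m=cv2.inRange(a[:,:,:],(200,200,195),(255,255,255))
n,l,st,ce=cv2.connectedComponentsWithStats(m)
for i in range(1,n):
    if st[i,4]>100: print(st[i],ce[i],onz(c,*ce[i],.052)[:2].round(4))
print('tin',onz(c,306,182.5,.126)[:2].round(4),'base edge')
print('jar',onz(c,310.3,121,.052)[:2].round(4))
for p in((251,90),(380,91),(375,205),(256,204)):print('bay',onz(c,*p,.045)[:2].round(4))
for p in((428,46),(521,45),(511,139),(422,142)):print('tray',onz(c,*p,.014)[:2].round(4))
E
```

```text
tin [0.5427 0.2193] base edge
jar [0.5942 0.206 ]
bay [0.6389 0.2619]
bay [0.6095 0.126 ]
bay [0.4849 0.152 ]
bay [0.5146 0.2885]
tray [0.6473 0.0593]
tray [ 0.6268 -0.0438]
tray [ 0.5236 -0.0262]
tray [0.542  0.0797]
```

View pics/c3.png

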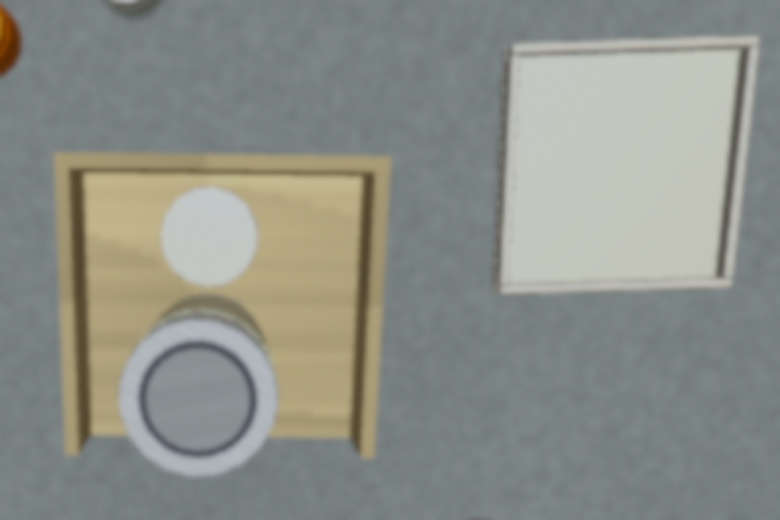

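```bash
python3 -c "
from h import *
go(.5432,.219,.070,-12.2)"
```

```text
t 2.08 pos [0.5293 0.2095 0.2595] xang -11.82 tilt [-5.e-04 -2.e-04 -1.e+00] w 0.0867 F [-0.2  0.6  0.4] 
 -> [ 11.8 -12.2 189.5] yaw 0.0066
```

Request:
step_arm(
  steps="87 12 -12 0 0.006; 87 12 -12 50 0.006; 87 12 -12 100 0.006; 87 12 -12 150 0.006; 87 12 -12 189 0.006",
)

```text
time: 2.7
tool_pos: [0.5433, 0.2155, 0.0692]
tool_rot: [3.123, -0.341, -0.001]
wrist_force: [-0.2, -0.1, -1.0]
width: 0.0871
```

```bash
python3 -c "
from h import *
go(.5432,.219,.070,-12.2)
c=grab('wrist','w2.png')"
```

```text
t 2.7 pos [0.5433 0.2155 0.0692] xang -12.46 tilt [-9.e-04 -4.e-04 -1.e+00] w 0.0871 F [-0.2 -0.1 -1. ] 
 -> [-0.9 -3.4 -0.8] yaw -0.0045
```

View pics/w2.png

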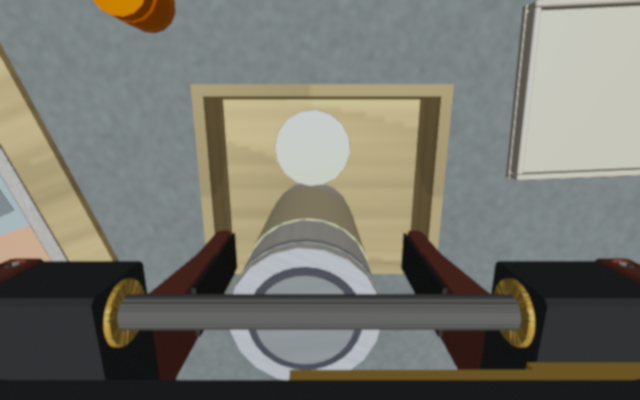

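```bash
python3 -c "
from h import *
c=load('w2.png');print(onz(c,304.5,312,.126),onz(c,312.5,148,.052))
go(.5432,.219,.070,-12.2)"
```

```text
[0.54556152 0.21930424 0.126     ] [0.59480347 0.20647408 0.052     ]
t 2.75 pos [0.5405 0.2145 0.0649] xang -12.46 tilt [-0.0072 -0.0028 -1.    ] w 0.0868 F [-1.3 -0.7 -2.4] 
 -> [ 1.6 -5.  -5.2] yaw -0.0045
```

Request:
step_arm(
  steps="87 1 -4 0 -0.004; 87 1 -4 0 -0.004; 87 1 -4 0 -0.004; 87 1 -4 0 -0.004; 87 1 -4 0 -0.004",
)

```text
time: 3.38
tool_pos: [0.5453, 0.2207, 0.0717]
tool_rot: [-3.124, 0.331, -0.001]
wrist_force: [0.1, -0.0, 0.6]
width: 0.087
```

```bash
python3 -c "
from h import *
go(.5440,.2192,.070,-12.2)
c=grab('wrist','w3.png')
go(.5440,.2192,.070,-12.2)
"
```

```text
t 3.38 pos [0.5453 0.2207 0.0717] xang -12.1 tilt [ 8.e-04  3.e-04 -1.e+00] w 0.087 F [ 0.1 -0.   0.6] 
 -> [-1.   1.8  1.7] yaw 0.0018
t 3.42 pos [0.5453 0.2207 0.0715] xang -12.1 tilt [ 6.e-04  2.e-04 -1.e+00] w 0.0868 F [-0.1  0.4  0.4] 
 -> [-0.9  1.7  1.5] yaw 0.0018
```

View pics/w3.png

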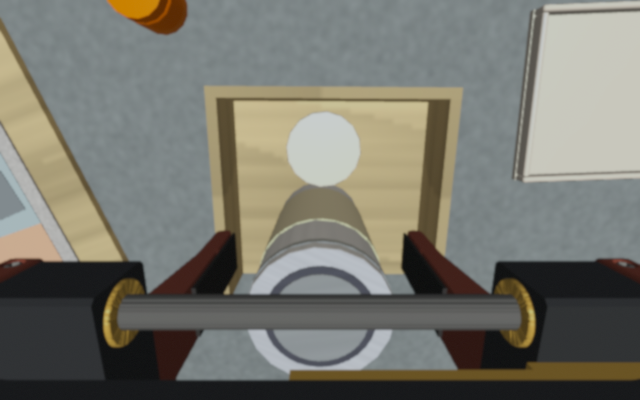

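The tin is now centred between the fingers (u about 320). I'll check the fore-aft position, then close.

```bash
python3 -c "
from h import *
c=load('w3.png');print(onz(c,320.5,312,.126),'jar',onz(c,323.3,149,.052))
for p in((205,87),(462,88)):print(onz(c,*p,.045))"
```

```text
[0.54472126 0.2192708  0.126     ] jar [0.59494605 0.20654486 0.052     ]
[0.63989001 0.26183439 0.045     ]
[0.61044466 0.12698761 0.045     ]
```

Request:
step_arm(
  steps="50 0 0 0 0; 50 0 0 0 0; 50 0 0 0 0; 50 0 0 0 0; 50 0 0 0 0",
)

```text
time: 4.05
tool_pos: [0.5451, 0.2205, 0.071]
tool_rot: [3.124, -0.331, -0.0]
wrist_force: [0.5, 0.7, 0.0]
width: 0.0548
```

Width is 54.8 mm, so the tin is gripped. Lift straight up.

Request:
step_arm(
  steps="50 0 0 -10 0; 50 0 0 -25 0; 50 0 0 -45 0; 50 0 0 -70 0; 50 0 0 -90 0",
)

```text
time: 4.68
tool_pos: [0.5454, 0.2207, 0.163]
tool_rot: [-3.123, 0.331, -0.002]
wrist_force: [0.3, -0.2, -4.4]
width: 0.0547
```

```bash
python3 -c "
from h import *
c=grab('side','s2.png')
cv2.imwrite('pics/s2c.png',cv2.resize(c['pixels'][60:260,180:400,::-1],None,fx=3,fy=3))
go(.41,.0,.161,-12.2)"
```

```text
t 4.72 pos [0.5467 0.2213 0.1655] xang -12.1 tilt [ 0.0047  0.0018 -1.    ] w 0.0549 F [ 0.7  0.1 -2.1] 
 -> [-87.3 245.    3.5] yaw 0.0018
```

View pics/s2c.png

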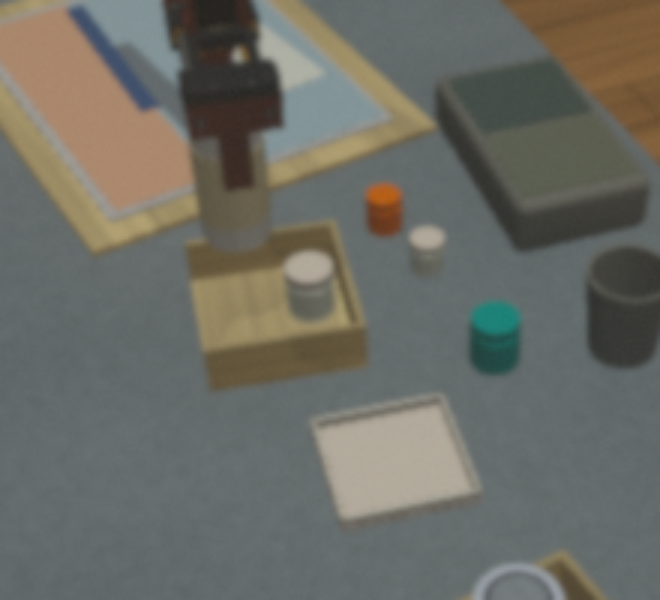

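The tin is lifted clear and the jar still stands. Carry it to the clear table.

Request:
step_arm(
  steps="50 -15 40 0 0; 50 -30 85 0 0; 50 -50 140 0 0; 50 -70 190 0 0; 50 -83 230 0 0",
)

```text
time: 5.35
tool_pos: [0.4141, 0.0118, 0.1614]
tool_rot: [3.124, -0.331, 0.0]
wrist_force: [1.1, -0.3, -2.7]
width: 0.055
```

```bash
python3 -c "
from h import *
go(.41,.0,.067,-12.2)"
```

```text
t 5.35 pos [0.4141 0.0118 0.1614] xang -12.11 tilt [ 1.e-04 -1.e-04 -1.e+00] w 0.055 F [ 1.1 -0.3 -2.7] 
 -> [-1.6 12.4 94.4] yaw 0.0016
```

Request:
step_arm(
  steps="50 -2 12 0 0; 50 -2 12 25 0; 50 -2 12 50 0; 50 -2 12 70 0; 50 -2 12 85 0",
)

```text
time: 5.98
tool_pos: [0.4123, 0.0023, 0.0755]
tool_rot: [-3.124, 0.331, -0.001]
wrist_force: [0.5, -0.2, -4.3]
width: 0.055
```

Request:
step_arm(
  steps="50 0 0 3 0; 50 0 0 6 0; 50 0 0 9 0; 50 0 0 9 0; 50 0 0 9 0",
)

```text
time: 6.6
tool_pos: [0.4115, 0.0018, 0.0673]
tool_rot: [-3.124, 0.331, -0.001]
wrist_force: [-0.7, -0.2, -3.4]
width: 0.0542
```

Request:
step_arm(
  steps="50 0 0 1 0; 50 0 0 2 0; 50 0 0 2 0; 50 0 0 2 0; 50 0 0 2 0",
)

```text
time: 7.22
tool_pos: [0.4113, 0.0018, 0.065]
tool_rot: [-3.124, 0.331, 0.0]
wrist_force: [-0.5, -0.9, -4.4]
width: 0.0548
```

Request:
step_arm(
  steps="50 0 0 1 0; 50 0 0 1 0; 50 0 0 2 0; 50 0 0 2 0; 50 0 0 2 0",
)

```text
time: 7.85
tool_pos: [0.4115, 0.0017, 0.0648]
tool_rot: [3.124, -0.331, 0.001]
wrist_force: [-6.7, -0.7, 31.2]
width: 0.0543
```

The tin is on the table (upward force). I'll ease off 1 mm and open.

Request:
step_arm(
  steps="50 0 0 -1 0; 50 0 0 -1.5 0; 60 0 0 -1.5 0; 75 0 0 -1.5 0; 86 0 0 -1.5 0",
)

```text
time: 8.48
tool_pos: [0.4114, 0.0018, 0.0644]
tool_rot: [-3.124, 0.331, 0.0]
wrist_force: [0.3, -0.1, -1.0]
width: 0.0768
```

Request:
step_arm(
  steps="87 0 0 -10 0; 87 0 0 -40 0; 87 0 0 -75 0; 87 0 0 -105 0; 87 0 0 -135 0",
)

```text
time: 9.1
tool_pos: [0.4111, 0.0018, 0.2012]
tool_rot: [-3.124, 0.331, -0.001]
wrist_force: [0.4, 0.3, -0.0]
width: 0.0868
```

```bash
python3 -c "
from h import *
go(.575,.21,.20,-12.2)
c=grab('wrist','w4.png')"
```

```text
t 9.1 pos [0.4111 0.0018 0.2012] xang -12.1 tilt [ 7.e-04 -0.e+00 -1.e+00] w 0.0868 F [ 0.4  0.3 -0. ] 
 -> [ 116.6 -237.9    1.4] yaw 0.0017
```

View pics/w4.png

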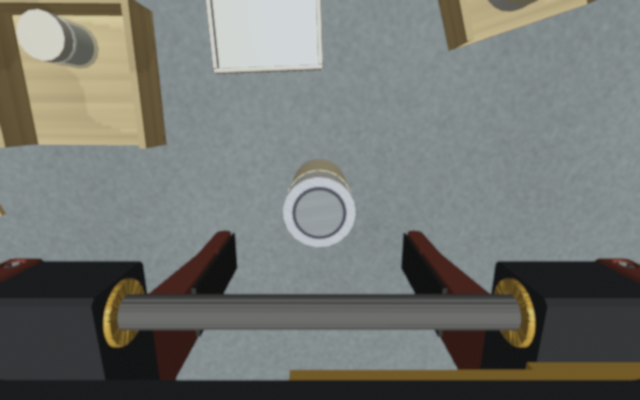

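The tin stands on the table, with its top centre at (319,212). Now to the jar.

Request:
step_arm(
  steps="87 116 -237 0 0; 87 116 -237 0 0; 87 116 -237 0 0; 87 116 -237 0 0; 87 116 -237 0 0",
)

```text
time: 9.78
tool_pos: [0.5761, 0.212, 0.1996]
tool_rot: [-3.124, 0.327, -0.002]
wrist_force: [-0.7, 0.3, -0.7]
width: 0.0867
```

```bash
python3 -c "
from h import *
go(.5945,.2063,.10,-12.2)
c=grab('wrist','w5.png')"
```

```text
t 9.78 pos [0.5761 0.212  0.1996] xang -11.96 tilt [ 1.3e-03  7.0e-04 -1.0e+00] w 0.0867 F [-0.7  0.3 -0.7] 
 -> [19.1  1.9 99.6] yaw 0.0042
```

View pics/w5.png

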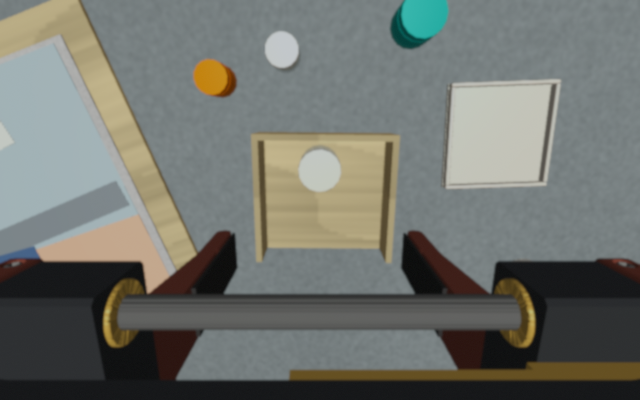

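```bash
python3 -c "
from h import *
c=load('w5.png');print('jar',onz(c,320,170,.052))
P=[onz(c,*p,.014) for p in((448,85),(559,80),(547,187),(444,189))];print(np.array(P).round(4),np.mean(P,0))
P=[onz(c,*p,.045) for p in((251,134),(400,134),(393,263),(256,263))];print(np.array(P).round(4),np.mean(P,0))
"
```

```text
jar [0.59507721 0.20571562 0.052     ]
[[ 0.6459  0.0652  0.014 ]
 [ 0.6278 -0.0426  0.014 ]
 [ 0.5209 -0.0268  0.014 ]
 [ 0.5416  0.0812  0.014 ]] [0.58406617 0.01927265 0.014     ]
[[0.6405 0.262  0.045 ]
 [0.6116 0.1258 0.045 ]
 [0.4836 0.1521 0.045 ]
 [0.513  0.2906 0.045 ]] [0.56219613 0.20761258 0.045     ]
```

Request:
step_arm(
  steps="68 19 2 0 0.004; 68 19 2 30 0.004; 68 19 2 60 0.004; 68 19 2 85 0.004; 68 19 2 100 0.004",
)

```text
time: 10.45
tool_pos: [0.5921, 0.2012, 0.0986]
tool_rot: [3.122, -0.34, -0.002]
wrist_force: [-0.3, 0.8, -0.1]
width: 0.0679
```

```bash
python3 -c "
from h import *
c=grab('wrist','w6.png')
go(.5945,.2063,.014,-12.2)"
```

```text
t 10.5 pos [0.5914 0.2012 0.0971] xang -12.43 tilt [-0.0033 -0.0012 -1.    ] w 0.068 F [ 0.1 -1.  -0.3] 
 -> [ 2.2 -5.8 83.1] yaw -0.004
```

View pics/w6.png

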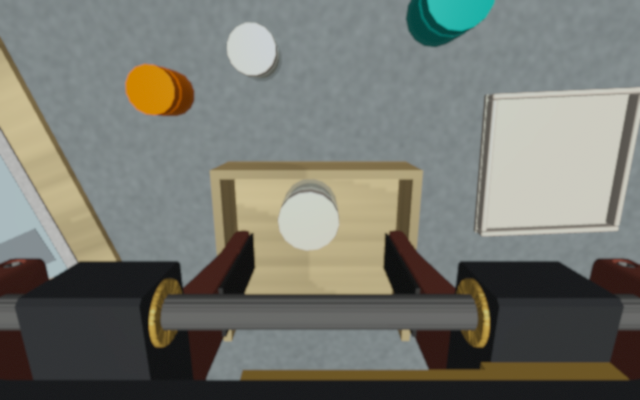

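```bash
python3 -c "
from h import *
c=load('w6.png');print('jar',onz(c,308.7,220,.052))
"
```

```text
jar [0.59591066 0.20596376 0.052     ]
```

Request:
step_arm(
  steps="68 2 -5.5 0 -0.003; 68 2 -5.5 10 -0.003; 68 2 -5.5 20 -0.003; 68 2 -5.5 28 -0.003; 68 2 -5.5 28 -0.003",
)

```text
time: 11.12
tool_pos: [0.595, 0.2081, 0.0706]
tool_rot: [3.123, -0.332, -0.002]
wrist_force: [-0.8, -0.7, 0.5]
width: 0.0674
```

```bash
python3 -c "
from h import *
c=grab('wrist','w7.png')
go(.5945,.2063,.016,-12.2)"
```

```text
t 11.18 pos [0.5954 0.2082 0.0711] xang -12.15 tilt [-8.e-04 -3.e-04 -1.e+00] w 0.068 F [-0.4 -0.4 -0.3] 
 -> [-0.4  2.  55.1] yaw 0.0008
```

View pics/w7.png

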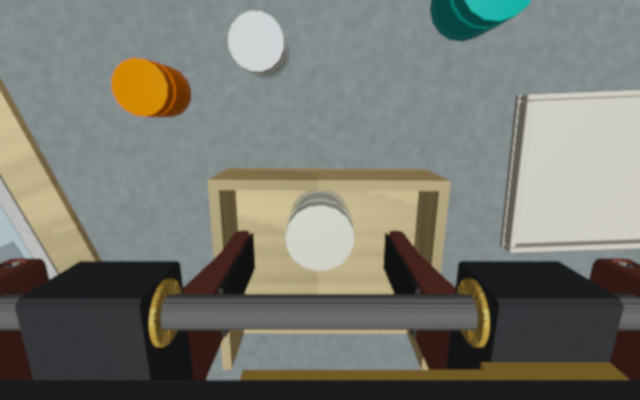

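The jar is centred (u=320). Descend.

Request:
step_arm(
  steps="68 0 0 12 0; 68 0 0 25 0; 68 0 0 38 0; 68 0 0 48 0; 68 0 0 55 0",
)

```text
time: 11.8
tool_pos: [0.5954, 0.2081, 0.0155]
tool_rot: [3.124, -0.333, -0.001]
wrist_force: [-0.4, -0.7, -0.6]
width: 0.0679
```

Request:
step_arm(
  steps="68 0 0 0 0; 36 0 0 0 0; 36 0 0 0 0; 36 0 0 0 0; 36 0 0 0 0",
)

```text
time: 12.42
tool_pos: [0.5959, 0.2083, 0.0169]
tool_rot: [-3.124, 0.333, -0.001]
wrist_force: [-0.7, -0.9, 1.7]
width: 0.0413
```

```bash
python3 -c "
from h import *
c=grab('wrist','w8.png')
go(.584,.0185,.11,-12.2)"
```

```text
t 12.47 pos [0.5959 0.2083 0.0169] xang -12.16 tilt [ 4.e-04  1.e-04 -1.e+00] w 0.0415 F [-0.3 -0.5  2.8] 
 -> [ 28.4 188.  -93.1] yaw 0.0008
```

View pics/w8.png

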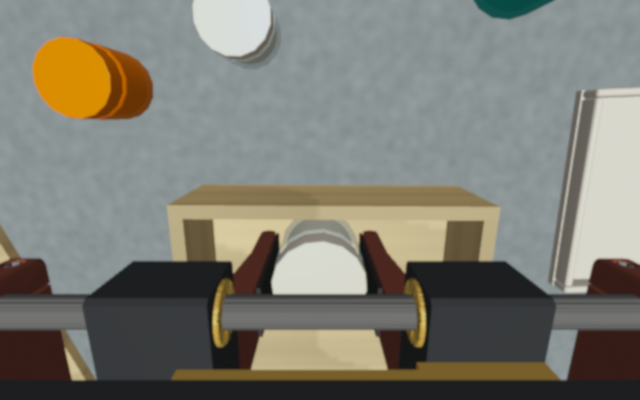

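The jar is held (width 41.5 mm). Lift it.

Request:
step_arm(
  steps="36 0 0 -12 0; 36 0 0 -30 0; 36 0 0 -55 0; 36 0 0 -80 0; 36 0 0 -95 0",
)

```text
time: 13.1
tool_pos: [0.5965, 0.2086, 0.114]
tool_rot: [-3.123, 0.332, -0.004]
wrist_force: [-0.5, -0.3, -1.5]
width: 0.0414
```

Request:
step_arm(
  steps="36 6 38 0 0; 36 13 85 0 0; 36 20 130 0 0; 36 26 170 0 0; 36 28 188 0 0",
)

```text
time: 13.72
tool_pos: [0.5832, 0.0167, 0.112]
tool_rot: [3.124, -0.336, 0.0]
wrist_force: [-0.0, -0.2, -1.4]
width: 0.0413
```

```bash
python3 -c "
from h import *
go(.585,.0188,.11,-12.2)
c=grab('wrist','w9.png')
go(.585,.0188,.0155,-12.2)
"
```

```text
t 13.72 pos [0.5832 0.0167 0.112 ] xang -12.27 tilt [ 1.e-04 -0.e+00 -1.e+00] w 0.0413 F [-0.  -0.2 -1.4] 
 -> [ 1.3 -2.4  2. ] yaw -0.0012
t 13.78 pos [0.5831 0.0158 0.1119] xang -12.28 tilt [-2.e-04 -5.e-04 -1.e+00] w 0.0414 F [-0.7 -2.4 -1.6] 
 -> [ 1.2 -3.4 96.4] yaw -0.0014
```

View pics/w9.png

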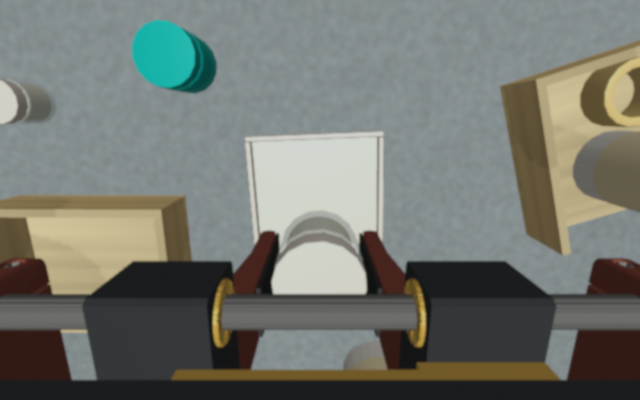

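Request:
step_arm(
  steps="36 1 -3 15 0; 36 1 -3 35 0; 36 1 -3 55 0; 36 1 -3 75 0; 36 1 -3 90 0",
)

```text
time: 14.4
tool_pos: [0.5844, 0.0216, 0.0195]
tool_rot: [3.124, -0.332, -0.003]
wrist_force: [0.0, 0.4, -1.0]
width: 0.0416
```

Request:
step_arm(
  steps="36 0 0 2 0; 36 0 0 4 0; 36 0 0 5 0; 36 0 0 5 0; 36 0 0 5 0",
)

```text
time: 15.02
tool_pos: [0.5853, 0.0213, 0.017]
tool_rot: [-3.124, 0.333, -0.001]
wrist_force: [-0.1, -0.6, -1.1]
width: 0.0416
```

```bash
python3 -c "
from h import *
c=grab('wrist','w10.png')
go(.585,.0188,.0155,-12.2)
"
```

```text
t 15.07 pos [0.5853 0.0213 0.0169] xang -12.16 tilt [ 6.e-04  0.e+00 -1.e+00] w 0.0413 F [ 0.1  1.  -1.9] 
 -> [0.2 2.5 1.4] yaw 0.0006
```

View pics/w10.png

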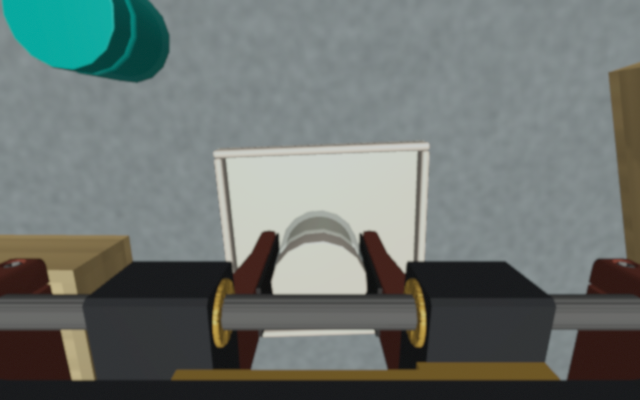

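Request:
step_arm(
  steps="36 0 0 0.5 0; 36 0 0 1 0; 36 0 0 1 0; 36 0 0 1.5 0; 36 0 0 1.5 0",
)

```text
time: 15.7
tool_pos: [0.5851, 0.0213, 0.015]
tool_rot: [3.124, -0.333, -0.0]
wrist_force: [0.5, -0.4, -0.5]
width: 0.0412
```

Request:
step_arm(
  steps="36 0 0 0.5 0; 36 0 0 1 0; 36 0 0 1 0; 36 0 0 1 0; 36 0 0 1 0",
)

```text
time: 16.32
tool_pos: [0.5851, 0.0213, 0.0149]
tool_rot: [-3.124, 0.333, -0.0]
wrist_force: [-3.3, -0.4, 8.2]
width: 0.0411
```

Light contact with the tray floor. Release slowly.

Request:
step_arm(
  steps="44 0 0 -0.5 0; 50 0 0 -0.5 0; 56 0 0 -0.5 0; 60 0 0 -0.5 0; 60 0 0 -0.5 0",
)

```text
time: 16.95
tool_pos: [0.5851, 0.0213, 0.0145]
tool_rot: [3.124, -0.333, -0.0]
wrist_force: [-0.3, 0.2, -0.3]
width: 0.0601
```

Request:
step_arm(
  steps="60 0 0 -10 0; 60 0 0 -35 0; 60 0 0 -70 0; 60 0 0 -110 0; 70 0 0 -150 0",
)

```text
time: 17.58
tool_pos: [0.585, 0.0213, 0.1665]
tool_rot: [-3.124, 0.333, -0.001]
wrist_force: [1.5, 0.1, -0.6]
width: 0.0667
```

Request:
step_arm(
  steps="87 0 0 -40 0; 87 0 0 -40 0; 87 -60 0 -40 0; 87 -120 0 -40 0; 87 -140 0 -40 0",
)

```text
time: 18.2
tool_pos: [0.4438, 0.051, 0.2033]
tool_rot: [3.123, -0.332, -0.006]
wrist_force: [1.1, 0.4, 0.4]
width: 0.0869
```

```bash
python3 -c "
from h import *
go(.4115,.0018,.066,-12.2)
c=grab('wrist','w11.png')
"
```

```text
t 18.2 pos [0.4438 0.051  0.2033] xang -12.12 tilt [-4.e-03 -3.e-04 -1.e+00] w 0.0869 F [1.1 0.4 0.4] 
 -> [-20.7  54.7 137.5] yaw 0.0013
```

View pics/w11.png

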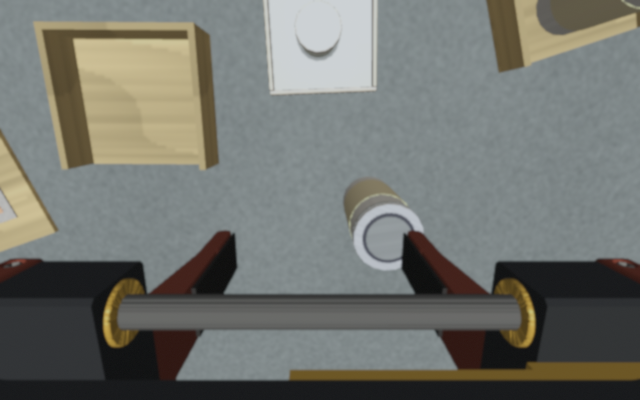

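The jar stands in the tray at (319,30). Back to the tin.

Request:
step_arm(
  steps="87 -21 54 0 0; 87 -21 54 0 0; 87 -21 54 20 0; 87 -21 54 40 0; 87 -21 54 50 0",
)

```text
time: 18.88
tool_pos: [0.4166, 0.0026, 0.1535]
tool_rot: [-3.124, 0.333, 0.002]
wrist_force: [0.6, 0.1, -0.1]
width: 0.087
```

```bash
python3 -c "
from h import *
go(.4115,.0018,.067,-12.2)
c=grab('wrist','w12.png')
"
```

```text
t 18.88 pos [0.4166 0.0026 0.1535] xang -12.16 tilt [-1.2e-03  2.0e-04 -1.0e+00] w 0.087 F [ 0.6  0.1 -0.1] 
 -> [-4.7  1.9 86.5] yaw 0.0006
```

View pics/w12.png

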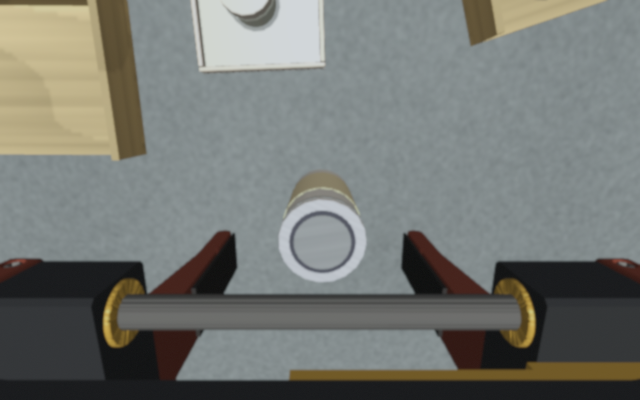

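Request:
step_arm(
  steps="87 -5 1.5 10 0; 87 -5 1.5 35 0; 87 -5 1.5 60 0; 87 -5 1.5 80 0; 87 -5 1.5 86.5 0",
)

```text
time: 19.55
tool_pos: [0.4105, 0.0021, 0.0672]
tool_rot: [3.124, -0.333, -0.002]
wrist_force: [0.6, -0.5, -0.4]
width: 0.0869
```

Request:
step_arm(
  steps="87 0 0 0 0; 50 0 0 0 0; 50 0 0 0 0; 50 0 0 0 0; 50 0 0 0 0",
)

```text
time: 20.18
tool_pos: [0.4113, 0.0019, 0.0683]
tool_rot: [-3.124, 0.333, -0.001]
wrist_force: [-1.3, -0.1, 3.5]
width: 0.0548
```

Request:
step_arm(
  steps="50 0 0 0 0; 50 0 0 -20 0; 50 0 0 -45 0; 50 0 0 -75 0; 50 0 0 -95 0",
)

```text
time: 20.8
tool_pos: [0.4108, 0.002, 0.1638]
tool_rot: [-3.124, 0.333, 0.0]
wrist_force: [0.4, -0.1, -3.4]
width: 0.0545
```

```bash
python3 -c "
from h import *
go(.5452,.2206,.165,-12.2)
"
```

```text
t 20.8 pos [0.4108 0.002  0.1638] xang -12.16 tilt [-1.e-04  1.e-04 -1.e+00] w 0.0545 F [ 0.4 -0.1 -3.4] 
 -> [  85.4 -242.    -1.3] yaw 0.0007
```

Request:
step_arm(
  steps="50 14 -40 0 0; 50 30 -85 0 0; 50 50 -140 0 0; 50 68 -193 0 0; 50 80 -227 0 0",
)

```text
time: 21.42
tool_pos: [0.5375, 0.2092, 0.1622]
tool_rot: [3.124, -0.331, -0.001]
wrist_force: [0.3, -0.0, -3.8]
width: 0.0546
```

```bash
python3 -c "
from h import *
go(.5452,.2206,.165,-12.2)
"
```

```text
t 21.43 pos [0.5375 0.2092 0.1622] xang -12.08 tilt [-9.e-04 -1.e-04 -1.e+00] w 0.0546 F [ 0.3 -0.  -3.8] 
 -> [  5.1 -12.8  -2.8] yaw 0.002
```

Request:
step_arm(
  steps="50 5 -12.5 0 0.002; 50 5 -12.5 0 0.002; 50 5 -12.5 20 0.002; 50 5 -12.5 45 0.002; 50 5 -12.5 60 0.002",
)

```text
time: 22.05
tool_pos: [0.5431, 0.2165, 0.1018]
tool_rot: [3.122, -0.338, -0.004]
wrist_force: [-0.1, -0.4, -3.5]
width: 0.0547
```

Request:
step_arm(
  steps="50 0 0 7 0; 50 0 0 14 0; 50 0 0 20 0; 50 0 0 22 0; 50 0 0 22 0",
)

```text
time: 22.68
tool_pos: [0.5447, 0.2183, 0.0811]
tool_rot: [-3.124, 0.336, -0.0]
wrist_force: [-0.4, 0.1, -4.9]
width: 0.0547
```

```bash
python3 -c "
from h import *
c=grab('wrist','w13.png')
go(.5452,.2206,.0743,-12.2)
print(onz(c,320.5,312,.13))
"
```

```text
t 22.73 pos [0.5448 0.2183 0.0813] xang -12.27 tilt [ 4.e-04  1.e-04 -1.e+00] w 0.0548 F [ 0.2 -0.1 -3.7] 
 -> [-0.1 -2.3  7. ] yaw -0.0011
[0.54067037 0.21757097 0.13      ]
```

View pics/w13.png

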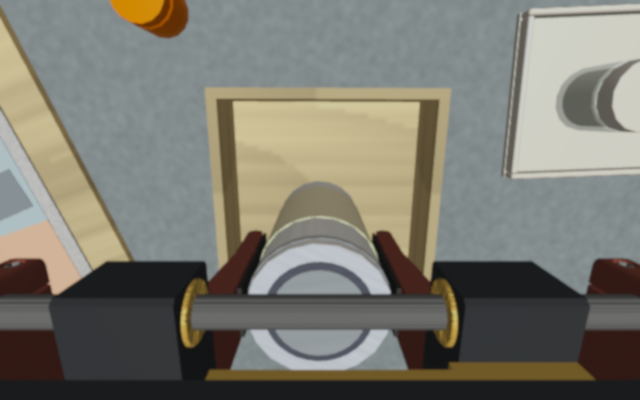

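The jar in the tray and the bay both look right. I'll trim 2 mm sideways and lower the tin.

Request:
step_arm(
  steps="50 0 -2 0 0; 50 0 -2 2 0; 50 0 -2 4 0; 50 0 -2 5 0; 50 0 -2 5 0",
)

```text
time: 23.35
tool_pos: [0.545, 0.2201, 0.0759]
tool_rot: [3.123, -0.336, -0.0]
wrist_force: [0.2, -0.4, -3.6]
width: 0.0547
```

Request:
step_arm(
  steps="50 0 0 0.5 0; 50 0 0 1 0; 50 0 0 1 0; 50 0 0 1.5 0; 50 0 0 1.5 0",
)

```text
time: 23.98
tool_pos: [0.545, 0.2201, 0.0745]
tool_rot: [3.124, -0.336, -0.0]
wrist_force: [-0.1, -0.3, -4.3]
width: 0.0547
```

Request:
step_arm(
  steps="50 0 0 0.5 0; 50 0 0 0.5 0; 50 0 0 1 0; 50 0 0 1 0; 50 0 0 1 0",
)

```text
time: 24.6
tool_pos: [0.5452, 0.2202, 0.0744]
tool_rot: [-3.123, 0.336, -0.0]
wrist_force: [-2.9, -0.9, 7.5]
width: 0.0549
```

Contact with the bay floor. Release and rise.

Request:
step_arm(
  steps="50 0 0 -0.5 0; 58 0 0 -0.5 0; 66 0 0 -0.5 0; 76 0 0 -0.5 0; 86 0 0 -0.5 0",
)

```text
time: 25.22
tool_pos: [0.5451, 0.2202, 0.074]
tool_rot: [-3.124, 0.336, -0.0]
wrist_force: [-0.2, 0.2, -0.0]
width: 0.0827
```

Request:
step_arm(
  steps="87 0 0 -5 0; 87 0 0 -30 0; 87 0 0 -70 0; 87 0 0 -110 0; 87 0 0 -150 0",
)

```text
time: 25.85
tool_pos: [0.5449, 0.2201, 0.2257]
tool_rot: [-3.123, 0.336, -0.0]
wrist_force: [0.9, -0.1, -0.6]
width: 0.0868
```

Request:
step_arm(
  steps="87 -30 0 -36 0; 87 -30 0 -36 0; 87 -30 0 -36 0; 87 -30 0 -36 0; 87 -30 0 -36 0",
)

```text
time: 26.48
tool_pos: [0.5157, 0.2262, 0.2588]
tool_rot: [3.123, -0.336, -0.003]
wrist_force: [0.4, 0.4, 0.1]
width: 0.0871
```

```bash
python3 -c "
from h import *
go(.53,.21,.26,-12)
c=grab('wrist','w14.png')
d=grab('scene','sc9.png');e=grab('side','sd9.png')
cv2.imwrite('pics/f9.png',np.hstack([cv2.resize(d['pixels'][150:300,200:500],(400,200)),cv2.resize(e['pixels'][90:240,170:470],(400,200))])[:,:,::-1])
"
```

```text
t 26.48 pos [0.5157 0.2262 0.2588] xang -12.29 tilt [-1.9e-03 -8.0e-04 -1.0e+00] w 0.0871 F [0.4 0.4 0.1] 
 -> [17.5 12.8 -1.2] yaw -0.0051
```

View pics/w14.png

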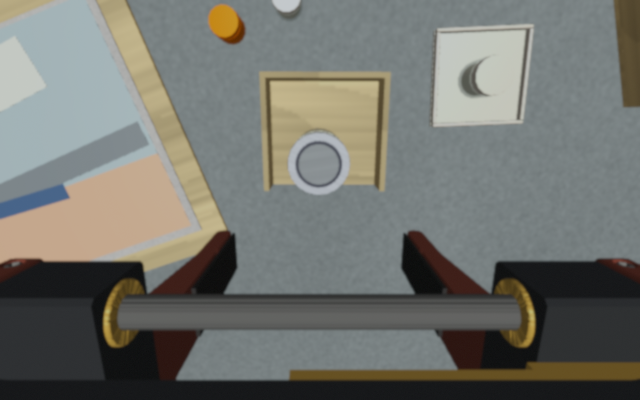

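View pics/f9.png

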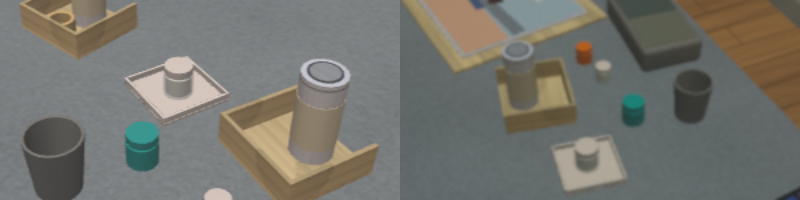

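Everything stands upright. I'll compare the tin's position in the fixed cameras before and after.

```bash
python3 - <<'E'
from h import *
c=load('w14.png');print('tin',onz(c,319.5,163.5,.126),'jar',onz(c,490,76,.05))
for n,m,r,z in(('scene0','sc9',(slice(190,216),slice(418,466)),4),('side0','sd9',(slice(118,140),slice(244,274)),4)):
    a=cv2.imread(f'pics/{n}.png');b=cv2.imread(f'pics/{m}.png')
    t=a[r];R_=b[r[0].start-12:r[0].stop+12,r[1].start-12:r[1].stop+12]
    q=cv2.matchTemplate(R_,t,cv2.TM_CCOEFF_NORMED);k=cv2.minMaxLoc(q);print(n,k[1].__round__(3),k[3][0]-12,k[3][1]-12)
    L=load(n+'.png');u,v=r[1].start+20,r[0].start+12
    print(' mm per px', (onz(L,u+1,v,.126)-onz(L,u,v,.126)).round(4)[:2],(onz(L,u,v+1,.126)-onz(L,u,v,.126)).round(4)[:2])
E
```

```text
tin [0.54231684 0.21835408 0.126     ] jar [0.58367328 0.02563204 0.05      ]
scene0 0.982 0 0
 mm per px [-0.0011  0.001 ] [0.0021 0.0016]
side0 0.997 0 0
 mm per px [ 0.0021 -0.001 ] [-0.0013 -0.0035]
```

```bash
python3 -c "
from h import *
print(ticket.job_done())"
```

```text
the job is handed in; nothing more can be done
None
```

The job is done and handed in at about 26.5 s of the 67 s allowed. I lifted the tin out of its bay and stood it on the bare table. I then stood the white-capped jar in the tray and put the tin back in its bay.

**Last checks**
- **Tin:** it stands upright. In both fixed cameras it matches its starting picture with no whole-pixel shift, so it is back within about 2–4 mm. The wrist view put it within about 1 mm of its first measured position.
- **Jar:** it stands upright in the tray, a few mm off centre.
- **Gripper:** it is open and about 13 cm above the tin, touching nothing.

**Discrepancies**
- The scene and side cameras differed by up to 10 mm in position, more than the stated 2 mm, so I relied on the wrist camera.
- Setting the tin on the table briefly gave 31 N at the wrist. The other two placings reached about 8 N.

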